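# Sweep the coconut shell into the dustpan and hook the brush on

## Robot

A 6-joint arm with a two-finger parallel gripper is mounted at the origin on a cart in front of the work surface, level with it; the furniture and walls round the work are solid. World frame = base frame: x ahead of the robot, y to its left, z up, the work surface at z = 0. Lengths are in mm, angles in rad, forces in N, time in s.
With the tool pointing down it reaches from about 400 to 925 mm from the base axis. Payload 12.5 kg.
Tool frame: the origin (TCP) lies midway between the tips of the shut fingers; the grasp point (between the pads) lies 19 mm behind it; z points along the fingers, y is the line along which they close (so a half turn about z gives the same grasp; the last joint's range is limited). The gripper opens to 95 mm and grips with 3 to 60 N. Pads are 20 mm wide; open, the fingers measure 119 mm over their backs; the gripper's body (75 mm by 180 mm) begins 59 mm behind the grasp point.
Start: joints at [-1.402, 0.491, 1.559, -0, 1.092, -0.106], TCP at [169.619, -601.561, 214.661] pointing down, gripper open.
Joint ranges: [-3.1, 3.1], [-0.84, 2.19], [0.05, 2.79], [-1.13, 4.28], [0.06, 2.93], [-2.69, 2.69]. Speed limits (rad/s): [2.22, 2.22, 2.79, 3.14, 3.14, 3.14].

## Interface

Orientations are given as [roll, pitch, yaw] about the fixed x, y, z axes, in that order (R = Rz(yaw) Ry(pitch) Rx(roll)).
In Python, from cell import * gives the robot as it stands.
- The arm moves only by the tool servo_tool, never from a script. Its argument "moves" is one flat list of numbers, 5 for each row, row after row: the shift along the world's x, y, z as a fraction of full scale, then the turn about the world's z as a fraction of full scale, then the opening, from 0 (shut) to 1 (fully open). A call has 1 to 12 rows; each row is the pose to reach, as a shift and turn from the pose commanded when the call began, turning the shorter way round; what a row does not reach only later rows make up. Full scale, the value 1, is 400 mm for a shift and 180 degrees for a turn. A row lasts 1/12 s, in which the tool goes at most 41.7 mm and 7.16 degrees, less where a joint would pass 70% of its speed; a pose out of reach is approached as far as the arm can. A call with a number of a shift or a turn outside -1 to 1 is refused whole. A call with a gripper value outside its range is refused whole. The fingers move at their own pace and stop on an object; the grip force is fixed at half the most. Time passes only in rows, so rows that repeat a pose let the fingers close. It gives the time, the measured TCP pose, the force, the opening and the grip force at its end, in the units of the state.
- state(): the state, without advancing time (a new reading comes with each control period).
- read_camera(name): name is "scene" or "side" or "wrist"; returns (picture, depth): 400x640x3 uint8, blue, green, red; 400x640 float32, mm along the optical axis (not along the pixel's ray), 0 where there is no reading.
- get_calibration(name): a dict with "K" (3x3 intrinsics, pixels), "R" (3x3) and "t" (3): a world point X has camera coordinates R X + t. Camera axes: x right, y down, z forward; pixel columns grow to the right and rows downward; lengths in mm; the calibration is good to about 2 mm. A picture is of the moment at which its call begins: read the wrist's pose just before it. get_calibration takes no time and is no camera call; for the wrist camera it gives the pose at the moment of the call.
- job_done(): hands the job in; it is judged then, once.
The state is a dict: "t": time; "joints": joint angles; "qvel": joint speeds; "tau": joint torques, N m; "eef_pos": TCP position; "tcp_rot": TCP orientation; "ft_force": force on the tool from outside, world axes, zero at the start; "moment": the same for the moment, N m; "opening": opening from 0.0 (shut) to 1.0 (fully open); "grip_force": force on a finger pad.
Only numpy, scipy, OpenCV 4.12 (cv2) and the standard library are available. Lean on these libraries where they do the work, as an engineer would, in place of code of your own. Each camera call takes 0.05 s, during which the arm holds its last target. There are 200 camera calls.

## Task

Using the brush, never the gripper itself, sweep the three broken pieces of coconut shell off the board into the dustpan until each lies wholly inside, on its floor. Then put the brush away: stand it on its bristles on the board beside the pan, with its open C-shaped hook slid sideways, gap first, onto the pan's upright rod, and let go. Leave the other things where they stand.

Things in the scene. Friction and masses are not known exactly. Their poses are not given: they have to be found in the camera images.
- cover_board: wooden cover board laid over the burners of the stove, fixed, 440 mm (x) by 550 mm (y). All the things below stand on its flat top, which is at world z = 0.055. Origin under its middle, 58 mm below its top
- dustpan: steel dustpan, fixed to the board. Origin: middle of its floor's underside, on the board's top. Its open mouth faces its own -y; inside 210 mm wide (x -105 to 105), 145 mm deep (y -72.5 at the mouth to 72.5 at the back wall). Floor 2 mm thick, with a smooth ramp up to it over the first 30 mm of the mouth; side and back walls 3 mm thick, 30 mm high
- rod (a point): point on the axis of the upright steel rod of the dustpan, 50 mm above the board; the rod is 10 mm thick and ends in a round knob 28 mm thick, 92 to 120 mm above the board, too thick for the hook to pass over; it stands on a low bracket (6 mm high at most) outside the pan's -x side wall, at x = -150, y = 30 mm of the dustpan's frame
- brush: wooden hand brush, 160 g, standing on stiff bristles. Origin: middle of the bristles' underside; x along its length, z up. Bristles 28 mm high, 100 long, 30 wide; above them a block 104 x 36 mm, z 28 to 44; above that the grip, an upright rib along x, 84 long, 24 wide, z 44 to 84 mm, to hold across its width from above. A stem leads from the +x end to the hook
- hook (a point): centre of the brush's open C-shaped hook, at x = 90 mm, z = 50 mm of the brush frame: 6 mm thick steel wire bent in a level C of 22 mm inner diameter; its gap faces the brush's +x (away from the brush), is 15 mm wide and has flared ends up to 27 mm apart, 19 mm beyond the centre; outer width 39 mm
- shell_a: a broken piece of coconut shell with ragged round outline, dark brown dome with a pale bottom rim, about 60 to 66 mm across and 27 mm high, about 50 g, lying domed side up on the board and sliding easily (friction about 0.4; it does not roll). Origin at the middle of its underside, z up
- shell_b: a broken piece of coconut shell with ragged round outline, dark brown dome with a pale bottom rim, about 62 to 69 mm across and 31 mm high, about 50 g, lying domed side up on the board and sliding easily (friction about 0.4; it does not roll). Origin at the middle of its underside, z up
- shell_c: a broken piece of coconut shell with ragged round outline, dark brown dome with a pale bottom rim, about 58 to 65 mm across and 24 mm high, about 50 g, lying domed side up on the board and sliding easily (friction about 0.4; it does not roll). Origin at the middle of its underside, z up
- mug: white tea mug, 92 mm wide, 101 mm high, a bystander standing loose on the board; origin at the middle of its underside
- chilli_jar: glass jar with a lid, 65 mm wide, 82 mm high, a bystander standing loose on the board; origin at the middle of its underside
- tumbler: steel tumbler, 79 mm wide, 99 mm high, a bystander standing loose on the board; origin at the middle of its underside
- onion: onion, 54 mm wide, 57 mm high, a bystander standing loose on the board; origin at the middle of its underside
- tomato: tomato, 48 mm wide, 57 mm high, a bystander standing loose on the board; origin at the middle of its underside
- little_bowl: small steel bowl, 73 mm wide, 36 mm high, a bystander standing loose on the board; origin at the middle of its underside

How it is judged (in metres and radians):
On the way, in this order (a step that is already met when the one before it is completed fails the run):
1. all three shell pieces lie in the dustpan (x of shell_a in the frame of dustpan between -0.095 and 0.095 m and y of shell_a in the frame of dustpan between -0.05 and 0.065 m and z of each of shell_a, shell_b, shell_c in the frame of dustpan below 0.02 m and angle between each of shell_a, shell_b, shell_c's own z axis and vertical below 0.5 rad and x of shell_b in the frame of dustpan between -0.095 and 0.095 m and y of shell_b in the frame of dustpan between -0.05 and 0.065 m and x of shell_c in the frame of dustpan between -0.095 and 0.095 m and y of shell_c in the frame of dustpan between -0.05 and 0.065 m), for 0.2 s.
2. the brush stands with its hook round the rod (horizontal distance between hook and rod below 0.008 m and angle between brush's own z axis and vertical below 0.12 rad and z of brush in the frame of dustpan between -0.006 and 0.006 m), for 0.2 s.
At the end, for the whole second after the job is handed in: Each shell piece's origin is in the pan, over 22 mm past the mouth edge, 10 mm off the side walls, 7 mm off the back, under 20 mm high, tilt under 0.5 rad; brush upright (0.12 rad), standing on the board (6 mm), hook centre within 8 mm of the rod axis (level); brush and pieces under 0.02 m/s (all of step 1 and all of step 2 and linear speed of each of brush, shell_a, shell_b, shell_c below 0.02 m/s); the robot touches nothing.
It fails at once if the robot itself (gripper or arm) presses on a shell piece with more than 0.5 N (contact force between any of the fingers, the arm and shell_a above 0.5 N or contact force between any of the fingers, the arm and shell_b above 0.5 N or contact force between any of the fingers, the arm and shell_c above 0.5 N).
It fails at once if a bystander is moved more than 30 mm (distance of any of mug, chilli_jar, tumbler, onion, tomato, little_bowl from where it was at the start of the episode above 0.03 m).
It also fails if it takes over 67 s, if anything falls off the work surface, if the arm or the gripper's body presses on something with over 40 N, if the wrist force passes 120 N, or if a joint passes its speed limit or range.

## Working session

There is one attempt and no reset: what is moved stays moved. The work goes in short steps, Python scripts to look and compute and a tool call to move; the robot and the scene stay as the last step left them, time stands still between calls to the robot, and variables do not carry over. Pictures are saved under pics/ and viewed, at most 10 in all, crops included, and the job is handed in when it is done.

Besides the shell and the picture viewer there is one more tool, called after "Call:" as name(argument=value, ...) on one line, values as JSON. servo_tool: Moves the arm, as the interface text tells. Its arguments: {"type":"object","properties":{"moves":{"type":"array"}},"required":["moves"]}

```bash
mkdir -p pics
cat > h.py <<'E'
from cell import *
import numpy as np, cv2
def cloud(name):
    c=get_calibration(name); im,d=read_camera(name)
    K,R,t=np.array(c["K"]),np.array(c["R"]),np.array(c["t"])
    v,u=np.mgrid[0:400,0:640]
    p=np.stack([(u-K[0,2])/K[0,0]*d,(v-K[1,2])/K[1,1]*d,d],-1)
    W=(p-t)@R; W[d==0]=np.nan
    return im,W
E
python3 - <<'E'
from h import *
ims=[]
for n in("scene","side"):
    im,W=cloud(n); np.save(n+".npy",W); cv2.imwrite(n+".png",im); cv2.imwrite(f"pics/{n}.png",im)
    c=get_calibration(n); print(n,-np.array(c["R"]).T@c["t"])
    # topdown ortho
s=state();print(s["t"],s["eef_pos"],s["tcp_rot"],s["opening"])
W=np.load("scene.npy"); im=cv2.imread("scene.png")
for n in ("scene","side"):
    W=np.load(n+".npy"); im=cv2.imread(n+".png")
    o=np.zeros((600,600,3),np.uint8); z=np.full((600,600),-1e9)
    ok=np.isfinite(W[...,2])&(W[...,2]>40)&(W[...,2]<260)
    P=W[ok];C=im[ok];i=np.argsort(P[:,2]);P,C=P[i],C[i]
    med=np.median(P[:,:2],0); print(n,med,np.histogram(P[:,2],20))
    np.save(n+"P.npy",P);np.save(n+"C.npy",C)
E
```

```text
scene [-30.12942888 599.51090865 518.59963967]
side [ 53.26242791 945.9857244  755.43822406]
0.1 [ 169.58040483 -601.31402955  214.11883471] [-3.14057442e+00 -1.19825973e-04  2.74796351e-01] 1.0004044751742425
scene [641.33991129  73.14658581] (array([ 3721, 15436,  4272,  4062,  3387,  2859,  3094,  3103,  3247,
        3222,  3211,  3208,  3307,  3314,  3438,  3602,  3699,  3788,
        3900,  4035]), array([ 40.00478001,  51.00439984,  62.00401968,  73.00363951,
        84.00325934,  95.00287917, 106.002499  , 117.00211883,
       128.00173867, 139.0013585 , 150.00097833, 161.00059816,
       172.00021799, 182.99983782, 193.99945766, 204.99907749,
       215.99869732, 226.99831715, 237.99793698, 248.99755681,
       259.99717665]))
side [680.30043509  70.03054191] (array([ 3979, 18743,  4084,  3823,  3141,  2744,  2760,  2962,  3258,
        3108,  3024,  2968,  3055,  3219,  3311,  3312,  3454,  3572,
        3707,  3828]), array([ 40.00205386,  51.00188948,  62.00172511,  73.00156073,
        84.00139636,  95.00123198, 106.00106761, 117.00090323,
       128.00073886, 139.00057448, 150.00041011, 161.00024573,
       172.00008136, 182.99991698, 193.99975261, 204.99958823,
       215.99942386, 226.99925948, 237.99909511, 248.99893073,
       259.99876635]))
```

View pics/scene.png

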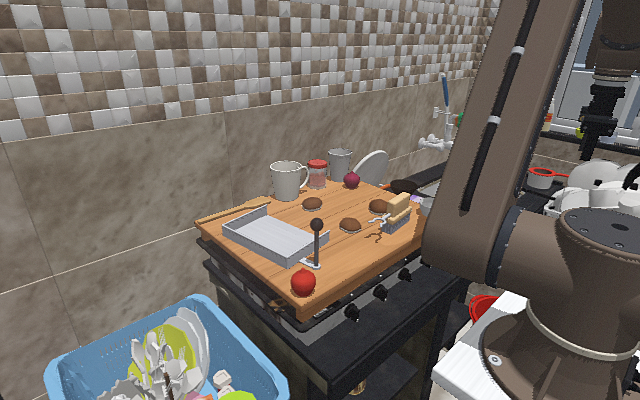

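View pics/side.png

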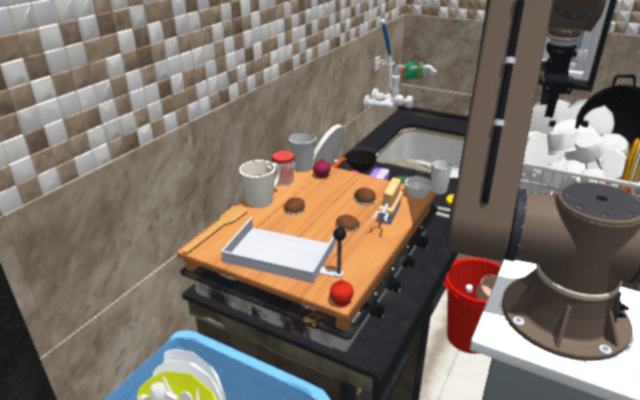

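The pictures show the pan at about (270,240) in scene, with its mouth toward the shells at (313,204), (350,226) and (378,206). The brush is at (397,213) with its hook toward the pan, the rod at (317,240), and the tomato at (303,282). Next I'll make a top-down map from the depth.

Run:
```python
from h import *
o=np.zeros((500,680,3),np.uint8)
for n in("side","scene"):
    P=np.load(n+"P.npy");C=np.load(n+"C.npy")
    k=P[:,2]<190;P,C=P[k],C[k]
    # row: x from 920 top to 420 bottom ; col: y from 360 left to -320 right
    r=(920-P[:,0]).astype(int);c=(360-P[:,1]).astype(int)
    k=(r>=1)&(r<499)&(c>=1)&(c<679);r,c,C=r[k],c[k],C[k]
    for a in(0,1):
        for b in(0,1): o[r+a,c+b]=C
for g in range(0,500,100): cv2.line(o,(0,20+g),(679,20+g),(255,255,0),1); cv2.putText(o,str(900-g),(2,18+g),0,.4,(0,255,255),1)
for g in range(0,700,100): cv2.line(o,(60+g,0),(60+g,499),(255,255,0),1); cv2.putText(o,str(300-g),(62+g,495),0,.4,(0,255,255),1)
cv2.imwrite("pics/map.png",o)
for n in("scene","side"):
    P=np.load(n+"P.npy");C=np.load(n+"C.npy").astype(np.uint8)
    inb=(P[:,0]>440)&(P[:,0]<900)&(P[:,1]>-260)&(P[:,1]<320)
    zb=P[inb&(P[:,2]<60)&(P[:,2]>50),2];print(n,"board z",np.median(zb))
    hsv=cv2.cvtColor(C[None],cv2.COLOR_BGR2HSV)[0]
    m=inb&(P[:,2]>58)&(P[:,2]<180)
    # components on grid 3mm
    G=np.zeros((220,220),np.uint8);q=P[m];gi=((q[:,:2]-[400,-300])/3).astype(int);G[gi[:,0],gi[:,1]]=1
    G=cv2.morphologyEx(G,cv2.MORPH_CLOSE,np.ones((3,3)))
    k,L,S,_=cv2.connectedComponentsWithStats(G);l=L[gi[:,0],gi[:,1]]
    for i in range(1,k):
        w=q[l==i]
        if len(w)>40: print(n,len(w),"x",w[:,0].min().round(),w[:,0].max().round(),"y",w[:,1].min().round(),w[:,1].max().round(),"z",w[:,2].max().round(),"rgb",np.median(C[m][l==i],0)[::-1])
```

```text
scene board z 53.34452128466116
scene 55 x 440.0 449.0 y -148.0 -62.0 z 138.0 rgb [196. 168. 131.]
scene 52 x 440.0 456.0 y 157.0 180.0 z 173.0 rgb [85.  74.  68.5]
scene 254 x 477.0 532.0 y -38.0 11.0 z 78.0 rgb [124.  86.  60.]
scene 1407 x 473.0 710.0 y 103.0 250.0 z 87.0 rgb [125. 124. 128.]
scene 107 x 490.0 498.0 y 72.0 110.0 z 86.0 rgb [127. 126. 130.]
scene 232 x 491.0 548.0 y -167.0 -118.0 z 85.0 rgb [114.  78.  55.]
scene 217 x 634.0 680.0 y -48.0 10.0 z 81.0 rgb [120.  85.  64.]
scene 204 x 663.0 707.0 y -232.0 -187.0 z 108.0 rgb [120.   56.   69.5]
scene 1132 x 717.0 810.0 y -82.0 39.0 z 155.0 rgb [146. 142. 136.]
scene 487 x 720.0 792.0 y -255.0 -191.0 z 153.0 rgb [120. 117. 115.]
scene 509 x 735.0 795.0 y -165.0 -102.0 z 137.0 rgb [146. 105.  97.]
scene 412 x 758.0 806.0 y 49.0 266.0 z 65.0 rgb [207. 166. 115.]
scene 72 x 770.0 801.0 y -260.0 -218.0 z 153.0 rgb [153. 152. 151.]
scene 5614 x 833.0 847.0 y -260.0 320.0 z 180.0 rgb [122. 112. 101.]
side board z 53.853200701830126
side 95 x 440.0 451.0 y -153.0 -58.0 z 140.0 rgb [223. 177. 123.]
side 1698 x 440.0 708.0 y 72.0 252.0 z 174.0 rgb [125. 125. 130.]
side 293 x 477.0 539.0 y -30.0 15.0 z 79.0 rgb [127.  83.  54.]
side 309 x 491.0 551.0 y -170.0 -115.0 z 86.0 rgb [120.  79.  52.]
side 288 x 633.0 687.0 y -47.0 14.0 z 82.0 rgb [121.5  80.   53. ]
side 260 x 661.0 712.0 y -238.0 -182.0 z 110.0 rgb [132.5  46.   71. ]
side 1459 x 714.0 811.0 y -82.0 42.0 z 157.0 rgb [153. 150. 142.]
side 692 x 721.0 800.0 y -260.0 -189.0 z 154.0 rgb [120. 120. 120.]
side 597 x 735.0 795.0 y -162.0 -101.0 z 140.0 rgb [159. 100.  92.]
side 600 x 758.0 807.0 y 50.0 267.0 z 66.0 rgb [236. 180. 108.]
side 5757 x 833.0 846.0 y -260.0 320.0 z 180.0 rgb [119. 109.  97.]
```

View pics/map.png

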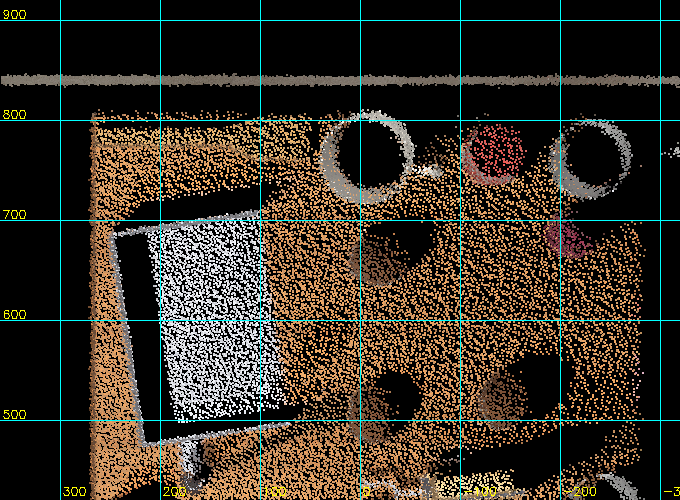

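The map shows the shells near (660,-18), (508,-8) and (520,-143). The pan is yawed about 9°, and the near strip (x<440) with the brush is cut off, so I'll measure that next.

Run:
```python
from h import *
S=4/2.0
o=np.zeros((440,800,3),np.uint8)  # x 520 top ->300 ; y 280->-... 
f=1.7
for n in("side","scene"):
    W=np.load(n+".npy");im=cv2.imread(n+".png")
    k=(W[...,2]>45)&(W[...,2]<190)&(W[...,0]<530)&(W[...,0]>330)&(abs(W[...,1])<320)
    P,C=W[k],im[k]
    r=((520-P[:,0])*1.25*f).astype(int);c=((290-P[:,1])*0.8*f).astype(int)
    r=((520-P[:,0])*1.4).astype(int);c=((280-P[:,1])*1.4).astype(int)
    kk=(r>0)&(r<438)&(c>0)&(c<798)
    for a in(0,1):
        for b in(0,1):o[r[kk]+a,c[kk]+b]=C[kk]
    def rep(nm,m):
        q=P[m]
        if len(q)>5: print(n,nm,len(q),"min",q.min(0).round(),"max",q.max(0).round(),"med",np.median(q,0).round())
    hsv=cv2.cvtColor(C[None],cv2.COLOR_BGR2HSV)[0]
    rep("tomato",(P[:,1]>140)&(hsv[:,1]>150)&((hsv[:,0]<6)|(hsv[:,0]>174)))
    m=(P[:,1]>-170)&(P[:,1]<-50)&(P[:,2]>118)&(P[:,0]<470)
    rep("brushtop",m)
    q=P[m&(P[:,2]>132)]
    if len(q)>5: print(cv2.minAreaRect(q[:,:2].astype(np.float32)))
    q=P[m]
    if len(q)>5: print(cv2.minAreaRect(q[:,:2].astype(np.float32)))
    rep("hook",(P[:,1]>-60)&(P[:,1]<10)&(P[:,2]>92)&(P[:,0]<470))
    for lo,hi in((70,100),(100,125),(125,145),(145,180)):
        rep(f"rod{lo}",(P[:,1]>130)&(P[:,1]<210)&(P[:,2]>lo)&(P[:,2]<hi)&(P[:,0]<474)&(hsv[:,1]<120))
    rep("bowl",(P[:,1]<-170)&(P[:,2]>75)&(P[:,0]<480))
cv2.imwrite("pics/near.png",o[:300])
# pan walls
for n in("scene","side"):
    W=np.load(n+".npy");P=W[(W[...,2]>79)&(W[...,2]<92)&(W[...,1]>60)&(W[...,1]<270)&(W[...,0]>465)&(W[...,0]<730)]
    for nm,m in(("back",(P[:,1]>200)&(P[:,0]>500)&(P[:,0]<670)),("near",(P[:,0]<505)&(P[:,1]<205)),("far",(P[:,0]>680)&(P[:,1]<235))):
        q=P[m].astype(np.float32)
        if len(q)<6:continue
        l=cv2.fitLine(q[:,:2].copy(),cv2.DIST_HUBER,0,.01,.01).ravel();print(n,nm,len(q),l.round(3),"z",q[:,2].max(),q.min(0).round(),q.max(0).round())
```

```text
side tomato 419 min [373. 227.  60.] max [414. 267. 110.] med [390. 253.  91.]
side brushtop 254 min [ 419. -157.  118.] max [451. -67. 141.] med [432. -97. 136.]
((435.0616149902344, -110.63444519042969), (22.50541877746582, 86.55829620361328), 6.548017978668213)
((434.5311584472656, -111.93692016601562), (24.66408348083496, 89.09078979492188), 5.9721784591674805)
side hook 89 min [404. -59.  92.] max [445.   3. 110.] med [427. -27. 106.]
side rod70 42 min [434. 166.  70.] max [442. 174.  99.] med [437. 171.  84.]
side rod100 29 min [435. 166. 101.] max [440. 174. 125.] med [437. 171. 112.]
side rod125 24 min [434. 169. 126.] max [440. 174. 145.] med [437. 171. 136.]
side rod145 126 min [427. 157. 146.] max [448. 185. 174.] med [436. 176. 167.]
side bowl 262 min [ 374. -283.   75.] max [ 446. -203.   92.] med [ 410. -251.   83.]
scene tomato 525 min [374. 219.  52.] max [413. 263. 111.] med [386. 247.  89.]
scene brushtop 254 min [ 419. -154.  118.] max [449. -71. 138.] med [ 429. -102.  134.]
((435.0643615722656, -111.83457946777344), (22.689863204956055, 80.47465515136719), 7.3632
[... 567 characters left out ...]
91.] med [ 432. -242.   83.]
scene back 171 [9.89000e-01 1.50000e-01 5.81086e+02 2.32841e+02] z 87.02021 [501. 219.  79.] [670. 247.  87.]
scene near 109 [ 1.52000e-01 -9.88000e-01  4.85587e+02  1.45571e+02] z 86.36832 [476.  72.  79.] [498. 204.  86.]
scene far 111 [ 1.51000e-01 -9.89000e-01  6.97266e+02  1.71263e+02] z 87.41764 [687. 103.  79.] [710. 234.  87.]
side back 237 [9.88000e-01 1.55000e-01 5.81290e+02 2.34712e+02] z 88.31968 [500. 219.  79.] [669. 251.  88.]
side near 93 [ 1.55000e-01 -9.88000e-01  4.85293e+02  1.47305e+02] z 89.021454 [476.  87.  79.] [496. 204.  89.]
side far 103 [ 1.54000e-01 -9.88000e-01  6.96991e+02  1.71588e+02] z 88.540764 [686. 107.  79.] [708. 232.  89.]
```

View pics/near.png

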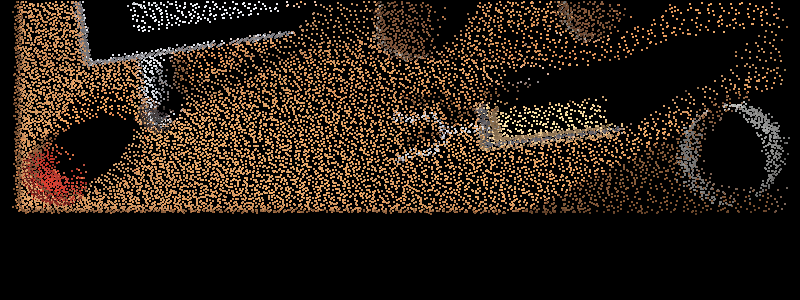

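Held against the sizes given:

| Thing | Measured | Check |
|---|---|---|
| Board | z about 54–55 | Fits the text |
| Brush | (435,-112), yaw about 97°, rib top about 139 | Fits the text |
| Pan | Yaw 8.75°, origin about (591,160), wall-to-wall 213 | Fits the text |
| Rod | About (438,166.5) | Fits the pan frame |

Now I'll move above the brush.

Call:
servo_tool(moves=[0.5,0.92,0.1,0.45,1,0.5,0.92,0.1,0.45,1,0.5,0.92,0.1,0.45,1,0.5,0.92,0.1,0.45,1,0.5,0.92,0.1,0.45,1,0.5,0.92,0.1,0.45,1,0.5,0.92,0.1,0.45,1,0.5,0.92,0.1,0.45,1,0.5,0.92,0.1,0.45,1,0.5,0.92,0.1,0.45,1,0.5,0.92,0.1,0.45,1,0.5,0.92,0.1,0.45,1])

```text
t: 1.1
eef_pos: [370.5, -231.3, 255.0]
tcp_rot: [3.141, 0.0, 1.7]
ft_force: [0.1, 0.0, 0.2]
opening: 1.0
grip_force: 0.0
```

Call:
servo_tool(moves=[0.16,0.3,0.05,0,1,0.16,0.3,0.05,0,1,0.16,0.3,0.05,0,1,0.16,0.3,0.05,0,1,0.16,0.3,0.05,0,1])

```text
t: 1.52
eef_pos: [434.6, -111.3, 275.0]
tcp_rot: [3.141, 0.0, 1.692]
ft_force: [-0.6, -0.7, -0.9]
opening: 0.998
grip_force: 0.0
```

```bash
cat > wl.py <<'E'
from h import *
import sys
def look(tag,x0,x1,y0,y1,f):
    s=state();im,W=cloud("wrist");cv2.imwrite(f"pics/{tag}.png",im);np.save(tag+".npy",W)
    print(s["t"],s["eef_pos"],s["tcp_rot"][2]);return im,W
E
python3 - <<'E'
from wl import *
im,W=look("w1",0,0,0,0,0)
P=W[np.isfinite(W[...,2])];print(P.min(0),P.max(0))
k=(W[...,2]>134)&(W[...,2]<144)&(abs(W[...,0]-435)<70)&(abs(W[...,1]+112)<90)
q=W[k];print(len(q),q.mean(0));print(cv2.minAreaRect(q[:,:2].astype(np.float32)) if len(q)>5 else 0)
G=np.zeros((250,250),np.uint8);m=(W[...,2]>60)&(W[...,2]<92)&(W[...,0]>460)&(W[...,0]<720);q=W[m]
gi=((q[:,:2]-[400,-300])/2).astype(int);ok=(gi>=0).all(1)&(gi<250).all(1);q,gi=q[ok],gi[ok];G[gi[:,0],gi[:,1]]=1
G=cv2.morphologyEx(G,cv2.MORPH_CLOSE,np.ones((5,5)));k,L,S,_=cv2.connectedComponentsWithStats(G);l=L[gi[:,0],gi[:,1]]
for i in range(1,k):
    w=q[l==i]
    if len(w)>200:print(len(w),cv2.minEnclosingCircle(w[:,:2].astype(np.float32)),w[:,2].max())
E
```

```text
1.5167 [ 434.58149184 -111.26366771  274.9690195 ] 1.6921694908786598
[ -208.48998623 -1002.56618208 -1008.88039133] [843.82236402 437.39684276 405.13305907]
1577 [ 436.55267393 -111.57592641  138.05803434]
((437.07427978515625, -113.41578674316406), (23.747745513916016, 83.55013275146484), 6.600414752960205)
1748 ((508.9014587402344, -15.017096519470215), 31.016876220703125) 79.86943688553004
1540 ((521.2942504882812, -150.1814727783203), 32.23587417602539) 86.70166412602825
260 ((495.41265869140625, 87.97994232177734), 18.0386905670166) 88.74455229860843
1905 ((661.4976196289062, -20.623741149902344), 32.33310317993164) 83.74108987622415
518 ((705.357421875, 117.03523254394531), 14.812219619750977) 88.8749244249544
```

View pics/w1.png

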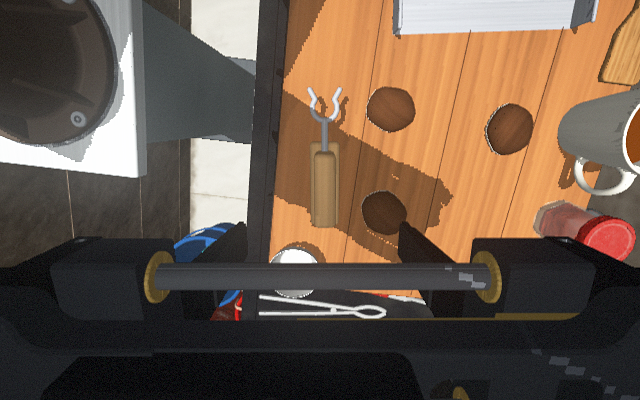

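The wrist view shows the brush at pixel (325,185) with its hook up at (325,105), and the shells at (390,108), (509,129) and (384,212). All heights agree, so I'll descend and grip.

Call:
servo_tool(moves=[0.005,-0.003,-0.1,-0.002,1,0.005,-0.003,-0.2,-0.002,1,0.005,-0.003,-0.3,-0.002,1,0.005,-0.003,-0.38,-0.002,1,0.005,-0.003,-0.425,-0.002,1,0.005,-0.003,-0.425,-0.002,0,0.005,-0.003,-0.425,-0.002,0,0.005,-0.003,-0.425,-0.002,0,0.005,-0.003,-0.425,-0.002,0,0.005,-0.003,-0.425,-0.002,0,0.005,-0.003,-0.425,-0.002,0,0.005,-0.003,-0.425,-0.002,0])

```text
t: 2.57
eef_pos: [435.8, -114.8, 105.3]
tcp_rot: [3.14, 0.001, 1.682]
ft_force: [0.0, -0.6, -0.1]
opening: 0.567
grip_force: 0.0
```

Call:
servo_tool(moves=[0,0,0,0,0,0,0,0,0,0,0,0,0,0,0,0,0,0,0,0,0,0,0,0,0,0,0,0,0,0,0,0,0,0,0,0,0,0,0,0,0,0,0,0,0])

```text
t: 3.32
eef_pos: [435.7, -114.8, 104.7]
tcp_rot: [3.141, 0.0, 1.682]
ft_force: [0.4, 0.3, 0.0]
opening: 0.253
grip_force: 30.0
```

Brush is gripped. Next: lift it, turn the hook toward the robot, and go behind the far shell.

Call:
servo_tool(moves=[0,0,0.1,0,0,0,0,0.2,0.04,0,0.545,0.067,0.2,0.513,0,0.545,0.067,0.2,0.513,0,0.545,0.067,0.2,0.513,0,0.545,0.067,0.2,0.513,0,0.545,0.067,0.2,0.513,0,0.545,0.067,0.2,0.513,0,0.545,0.067,0.2,0.513,0,0.545,0.067,0.2,0.513,0,0.545,0.067,0.2,0.513,0,0.545,0.067,0.2,0.513,0])

```text
t: 4.32
eef_pos: [653.4, -87.8, 183.9]
tcp_rot: [3.141, -0.001, 3.064]
ft_force: [0.0, 0.4, -1.4]
opening: 0.252
grip_force: 30.0
```

Call:
servo_tool(moves=[0,0,-0.09,0.035,0,0,0,-0.19,0.071,0,0,0,-0.19,0.071,0,-0.008,0.055,-0.19,0.071,0,-0.017,0.11,-0.19,0.071,0,-0.025,0.165,-0.19,0.071,0,-0.034,0.22,-0.19,0.071,0,-0.042,0.275,-0.19,0.071,0,-0.051,0.33,-0.19,0.071,0,-0.059,0.385,-0.19,0.071,0,-0.068,0.44,-0.19,0.071,0,-0.077,0.5,-0.19,0.071,0])

```text
t: 5.32
eef_pos: [622.4, 112.9, 109.1]
tcp_rot: [3.142, -0.001, -3.005]
ft_force: [0.6, -0.3, -1.1]
opening: 0.255
grip_force: 30.0
```

Call:
servo_tool(moves=[-0.006,0.04,0,0,0,-0.012,0.078,0,0,0,-0.012,0.078,0,0,0,0,0,0,0,0,0,0,0.1,0,0,0,-0.02,0.19,0,0,-0.341,-0.467,0.19,-0.161,0,-0.341,-0.467,0.19,-0.161,0,-0.341,-0.467,0.19,-0.161,0,-0.341,-0.467,0.19,-0.161,0,-0.341,-0.467,0.19,-0.161,0,-0.341,-0.467,0.19,-0.161,0])

```text
t: 6.32
eef_pos: [483.4, -77.8, 185.0]
tcp_rot: [-3.141, -0.001, 2.77]
ft_force: [1.2, 0.2, -1.0]
opening: 0.251
grip_force: 30.0
```

```bash
cat > sh.py <<'E'
from h import *
O=np.array([590.8,160.1]);c,s_=np.cos(.1527),np.sin(.1527);M=np.array([[c,s_],[-s_,c]])
def shells(names=("scene","side"),show=None):
    s=state();print(s["t"],np.round(s["eef_pos"],1),s["tcp_rot"][2])
    for n in names:
        im,W=cloud(n)
        if show==n: cv2.imwrite(f"pics/{n}_{s['t']:.0f}.png",im)
        h=cv2.cvtColor(im,cv2.COLOR_BGR2HSV)
        m=(W[...,2]>61)&(W[...,2]<92)&(W[...,0]>465)&(W[...,0]<720)&(W[...,1]<240)&(W[...,1]>-300)&(h[...,1]>95)&(h[...,2]<175)
        m=m.astype(np.uint8);m=cv2.morphologyEx(m,cv2.MORPH_OPEN,np.ones((2,2)));k,L,S,_=cv2.connectedComponentsWithStats(m)
        for i in range(1,k):
            if S[i,4]>60:
                w=W[L==i];r=cv2.minEnclosingCircle(w[:,:2].astype(np.float32));p=np.array(r[0])
                print(n,S[i,4],"world",p.round(),"local",(M@(p-O)).round(),"r",round(r[1]),"z",w[:,2].max().round())
E
python3 -c "
from sh import *
shells(show='scene')"
```

```text
6.3167 [483.4 -77.8 185. ] 2.7701614877014857
scene 123 world [ 729. -278.] local [  70. -454.] r 105 z 90.0
scene 186 world [ 523. -161.] local [-116. -307.] r 44 z nan
scene 226 world [506. -23.] local [-111. -168.] r 35 z 78.0
scene 231 world [637. 197.] local [51. 29.] r 29 z nan
side 156 world [ 749. -352.] local [  78. -530.] r 182 z 93.0
side 204 world [ 514. -149.] local [-123. -294.] r 35 z 85.0
side 263 world [463.  56.] local [-142.  -83.] r 106 z nan
side 219 world [633. 205.] local [49. 38.] r 26 z nan
```

Call:
servo_tool(moves=[0,0,-0.1,0,0,0,0,-0.19,0,0,0.017,0.044,-0.19,0,0,0.034,0.088,-0.19,0,0,0.052,0.133,-0.19,0,0,0.069,0.178,-0.19,0,0,0.086,0.222,-0.19,0,0,0.06,0.142,-0.19,0,0,0.21,0.186,-0.19,0.167,0,0.21,0.186,-0.19,0.167,0,0.21,0.186,-0.19,0.167,0,0.21,0.186,-0.19,0.167,0])

```text
t: 7.42
eef_pos: [571.7, 0.1, 108.4]
tcp_rot: [3.142, 0.0, -3.003]
ft_force: [0.0, -0.6, -1.4]
opening: 0.25
grip_force: 30.0
```

```bash
python3 -c "
from sh import *
shells(show='scene')"; ls pics
```

```text
7.4167 [5.717e+02 1.000e-01 1.084e+02] -3.0027595950855512
scene 116 world [ 729. -279.] local [  70. -455.] r 105 z 90.0
scene 218 world [ 523. -160.] local [-115. -306.] r 43 z nan
scene 226 world [636. 197.] local [51. 30.] r 29 z 83.0
side 231 world [ 516. -147.] local [-121. -292.] r 32 z nan
side 265 world [495. 115.] local [-101.  -30.] r 82 z nan
side 221 world [632. 206.] local [48. 39.] r 26 z 84.0
map.png
near.png
scene.png
scene_6.png
scene_7.png
side.png
w1.png
```

View pics/scene_7.png

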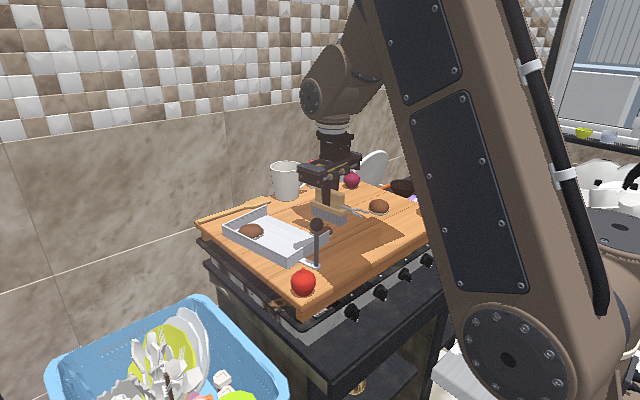

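The picture shows one shell in the pan at (250,231). The second is hidden behind the rod knob near (322,225), so I'll locate it by its depth points.

Run:
```python
from sh import *
for n in("scene","side","wrist"):
    im,W=cloud(n);h=cv2.cvtColor(im,cv2.COLOR_BGR2HSV)
    L=(W[...,:2]-O)@M.T
    m=(W[...,2]>60)&(W[...,2]<84)&(L[...,0]>-130)&(L[...,0]<10)&(L[...,1]>-125)&(L[...,1]<20)&(h[...,1]>70)&(h[...,2]<170)
    q=L[m]
    if len(q)>5: print(n,len(q),np.percentile(q,[2,50,98],axis=0).round(),W[m][:,2].max())
```

```text
scene 93 [[ -97. -109.]
 [ -81.  -88.]
 [ -51.  -67.]] 76.99968003561675
side 274 [[ -92. -106.]
 [ -70.  -78.]
 [ -42.  -63.]] 80.1981397171739
wrist 4425 [[ -96. -115.]
 [ -71.  -93.]
 [ -42.  -69.]] 80.09344895626083
```

Shell C is at pan-frame (-69,-92), as planned. I'll push it straight in, then lift.

Call:
servo_tool(moves=[-0.008,0.055,0,0.005,0,-0.017,0.11,0,0.005,0,-0.026,0.165,0,0.005,0,-0.034,0.22,0,0.005,0,-0.043,0.275,0,0.005,0,-0.052,0.334,0,0.005,0,-0.052,0.334,0,0.005,0,-0.04,0.26,0,0.005,0,-0.04,0.26,0.1,0,0,-0.04,0.26,0.19,0,0,-0.06,0.16,0.19,0,0,-0.08,0.06,0.19,-0.03,0])

```text
t: 8.67
eef_pos: [539.1, 23.4, 186.8]
tcp_rot: [-3.141, 0.004, -3.101]
ft_force: [0.1, 0.2, -1.6]
opening: 0.251
grip_force: 30.0
```

Call:
servo_tool(moves=[-0.052,-0.608,0,-0.082,0,-0.052,-0.608,0,-0.082,0,-0.052,-0.608,0,-0.082,0,-0.052,-0.608,0,-0.082,0,-0.052,-0.608,0,-0.082,0,-0.052,-0.608,0,-0.082,0,-0.052,-0.608,0,-0.082,0,-0.052,-0.608,-0.1,-0.082,0,-0.052,-0.608,-0.19,-0.082,0])

```text
t: 9.42
eef_pos: [517.9, -221.0, 109.0]
tcp_rot: [-3.14, 0.004, 2.918]
ft_force: [-0.1, 0.7, -2.4]
opening: 0.245
grip_force: 30.0
```

```bash
cat >> sh.py <<'E'
def boxes(bs,names=("scene","side","wrist")):
    s=state();e=np.array(s["eef_pos"]);print(s["t"],e.round(1),"local",(M@(e[:2]-O)).round(1),s["tcp_rot"][2])
    for n in names:
        im,W=cloud(n);h=cv2.cvtColor(im,cv2.COLOR_BGR2HSV);L=(W[...,:2]-O)@M.T
        for b in bs:
            m=(W[...,2]>60)&(W[...,2]<92)&(L[...,0]>b[0])&(L[...,0]<b[1])&(L[...,1]>b[2])&(L[...,1]<b[3])&(h[...,1]>70)&(h[...,2]<170)
            q=L[m]
            if len(q)>15: print(n,b,len(q),np.percentile(q,[2,50,98],axis=0).round().tolist(),W[m][:,2].max().round())
E
python3 -c "
from sh import *
boxes([(-103,-5,-30,70),(5,103,-30,70),(-170,-60,-350,-240)])"
```

```text
9.4167 [ 517.9 -221.   109. ] local [-130.1 -365.6] 2.9179525588412636
scene (-103, -5, -30, 70) 180 [[-92.0, 19.0], [-75.0, 41.0], [-54.0, 55.0]] 80.0
scene (5, 103, -30, 70) 242 [[31.0, 10.0], [44.0, 36.0], [71.0, 55.0]] 82.0
scene (-170, -60, -350, -240) 234 [[-145.0, -335.0], [-124.0, -281.0], [-93.0, -266.0]] 92.0
side (-103, -5, -30, 70) 202 [[-94.0, 25.0], [-75.0, 43.0], [-51.0, 55.0]] 82.0
side (5, 103, -30, 70) 241 [[31.0, 19.0], [49.0, 41.0], [73.0, 57.0]] 86.0
side (-170, -60, -350, -240) 305 [[-162.0, -344.0], [-121.0, -283.0], [-88.0, -265.0]] 92.0
wrist (-170, -60, -350, -240) 4633 [[-143.0, -324.0], [-123.0, -297.0], [-100.0, -271.0]] 87.0
```

Call:
servo_tool(moves=[0.012,0.051,0,0.002,0,0.023,0.103,0,0.002,0,0.035,0.154,0,0.002,0,0.046,0.205,0,0.002,0,0.058,0.257,0,0.002,0,0.069,0.308,0,0.002,0,0.081,0.359,0,0.002,0,0.092,0.41,0,0.002,0,0.104,0.462,0,0.002,0,0.115,0.513,0,0.002,0,0.127,0.564,0,0.002,0,0.138,0.616,0,0.002,0])

```text
t: 10.57
eef_pos: [574.0, 28.0, 111.5]
tcp_rot: [3.141, 0.003, 2.928]
ft_force: [1.0, -0.8, -1.2]
opening: 0.248
grip_force: 30.0
```

```bash
python3 -c "
from sh import *
boxes([(-103,60,-130,-20)])"
```

```text
10.5667 [574.   28.  111.5] local [ -36.7 -128. ] 2.9280556637645065
scene (-103, 60, -130, -20) 196 [[-61.0, -102.0], [-37.0, -65.0], [-9.0, -53.0]] 85.0
side (-103, 60, -130, -20) 354 [[-60.0, -92.0], [-35.0, -60.0], [-4.0, -43.0]] 91.0
wrist (-103, 60, -130, -20) 4739 [[-59.0, -102.0], [-36.0, -76.0], [-9.0, -50.0]] 88.0
```

Call:
servo_tool(moves=[0.011,0.047,0,0,0,0.021,0.094,0,0,0,0.032,0.141,0,0,0,0.032,0.141,0,0,0,0.018,0.08,0,0,0,0.018,0.05,0.1,0,0,0.018,0,0.2,0,0,0.0,-0.1,0.2,0,0,0.0,-0.1,0.2,0,0])

```text
t: 11.47
eef_pos: [573.0, -18.8, 192.3]
tcp_rot: [-3.141, 0.006, 2.925]
ft_force: [0.1, 0.4, -2.1]
opening: 0.252
grip_force: 30.0
```

```bash
python3 -c "
from sh import *
boxes([(-103,103,-70,70)],['wrist'])
shells(show='side')"
```

```text
11.4667 [573.  -18.8 192.3] local [ -44.8 -174.1] 2.925452321773201
wrist (-103, 103, -70, 70) 8296 [[-96.0, -49.0], [-19.0, 16.0], [72.0, 52.0]] 89.0
11.5167 [572.7 -16.9 191. ] 2.924470793833505
scene 309 world [579. 133.] local [-16. -25.] r 34 z 87.0
scene 236 world [636. 197.] local [51. 30.] r 30 z nan
scene 177 world [498. 191.] local [-87.  45.] r 30 z 86.0
side 320 world [576. 147.] local [-17. -11.] r 25 z nan
side 219 world [634. 204.] local [50. 37.] r 26 z nan
side 183 world [505. 197.] local [-79.  49.] r 25 z nan
```

All three shells are in the pan: (-16,-20), (50,30) and (-75,32) in its frame. Now I'll turn the brush and take it to a standoff in front of the rod.

Call:
servo_tool(moves=[-0.28,0.085,0,-0.382,0,-0.28,0.085,0,-0.382,0,-0.28,0.085,0,-0.382,0,-0.28,0.085,0,-0.382,0,-0.28,0.085,0,-0.382,0,-0.28,0.085,0,-0.382,0,-0.28,0.085,0,-0.382,0,-0.28,0.085,0,-0.382,0,-0.28,0.085,0,-0.382,0,-0.28,0.085,0,-0.382,0,-0.28,0.085,-0.09,-0.382,0,-0.28,0.085,-0.18,-0.382,0])

```text
t: 12.62
eef_pos: [461.7, 21.5, 117.0]
tcp_rot: [3.137, 0.001, 1.729]
ft_force: [0.8, 0.0, -2.7]
opening: 0.253
grip_force: 30.0
```

Run:
```python
from h import *
s=state();e=np.array(s["eef_pos"]);y=s["tcp_rot"][2];print(s["t"],e,s["tcp_rot"])
d=np.array([np.cos(y),np.sin(y)]);n_=np.array([-d[1],d[0]])
for n in("scene","side","wrist"):
    im,W=cloud(n);cv2.imwrite(f"pics/hook_{n}.png",im)
    a=(W[...,:2]-e[:2])@d;b=(W[...,:2]-e[:2])@n_;h=W[...,2]
    def rep(nm,m):
        if m.sum()>4: print(n,nm,m.sum(),"along",np.percentile(a[m],[2,50,98]).round(1),"lat",np.percentile(b[m],[2,50,98]).round(1),"z",np.percentile(h[m],[2,50,98]).round(1))
    zb=e[2]-104.7+55
    rep("hook",(a>72)&(a<115)&(abs(b)<25)&(h>zb+40)&(h<zb+60))
    rep("stem",(a>54)&(a<72)&(abs(b)<15)&(h>zb+25)&(h<zb+60))
    rep("rib",(abs(a)<60)&(abs(b)<20)&(h>zb+78)&(h<zb+90))
    rep("rod",(a>120)&(a<185)&(abs(b)<22)&(h>75)&(h<140))
    rep("knob",(a>120)&(a<185)&(abs(b)<22)&(h>146)&(h<180))
im=cv2.imread("pics/hook_wrist.png");ims=cv2.resize(im,(400,250));sc=cv2.imread("pics/hook_scene.png")[150:300,220:460]
sd=cv2.imread("pics/hook_side.png")[150:300,220:460]
o=np.vstack([np.hstack([cv2.resize(sc,(400,250)),cv2.resize(sd,(400,250))]),np.hstack([cv2.resize(im,(400,250)),np.zeros((250,400,3),np.uint8)])])
cv2.imwrite("pics/comb.png",o)
```

```text
12.6167 [461.70089418  21.45911474 117.00734694] [3.13731246e+00 1.06937286e-03 1.72935196e+00]
scene hook 87 along [ 75.4  90.8 109.5] lat [-15.3  -1.6  18.8] z [116.2 120.1 122.4]
scene stem 21 along [54.5 63.2 71.1] lat [-1.2  2.5  4.4] z [116.9 120.9 123.4]
scene rib 171 along [-26.8  14.3  40.6] lat [-17.5   1.   17. ] z [146.2 151.8 156. ]
scene rod 127 along [142.3 148.8 151.9] lat [-3.2  1.4  4.3] z [ 78.  108.9 139.1]
scene knob 145 along [139.9 153.3 160.1] lat [-8.5  4.4 12.7] z [151.3 164.8 172.7]
side hook 66 along [ 73.7  85.7 111.4] lat [-7.1 12.6 22.5] z [110.7 114.7 117.5]
side stem 23 along [54.1 57.8 68.7] lat [-4.9  5.7 14.3] z [ 95.1 114.9 116.9]
side rib 157 along [-29.4  11.6  41.5] lat [-16.3   1.6  18.4] z [145.5 147.  156. ]
side rod 117 along [145.2 151.2 153.9] lat [-4.5  0.4  3.9] z [ 76.  109.9 138.4]
side knob 145 along [141.6 155.4 161.7] lat [-11.7   1.1  11.5] z [151.3 165.7 173.5]
wrist hook 2034 along [ 73.5  91.4 110.2] lat [-13.4   3.4  21. ] z [116.6 118.8 120.6]
wrist stem 468 along [54.4 63.3 71.9] lat [0.1 3.4 7.4] z [117.3 119.8 121.5]
wrist rib 5099 along [-27.2  15.5  41.1] lat [-11.6   3.2  15.7] z [146.1 150.1 153.5]
wrist rod 94 along [141.6 142.4 144.7] lat [-5.1 -0.9  3.1] z [75.4 80.5 86.7]
```

View pics/comb.png

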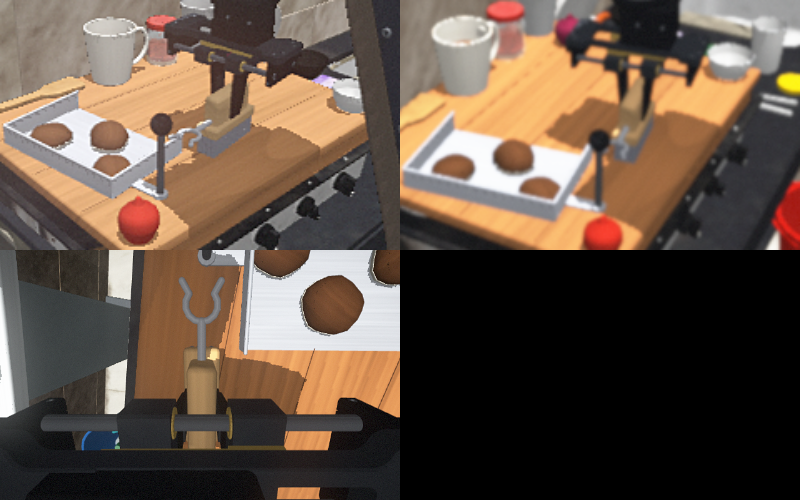

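The comb picture shows the hook gap facing the rod: scene panel hook at (187,132), rod at (160,160). All three shells lie in the pan. The rod is about 3.5 mm to the right of the hook line and about 56 mm ahead. I'll move partway, lower, and check again.

Call:
servo_tool(moves=[0.004,0.01,-0.01,0,0,0.009,0.02,-0.023,0,0,0.003,0.04,-0.023,0,0,-0.001,0.06,-0.023,0,0,-0.006,0.088,-0.023,0,0,-0.006,0.088,-0.023,0,0,-0.006,0.088,-0.023,0,0])

```text
t: 13.35
eef_pos: [458.3, 56.9, 107.9]
tcp_rot: [3.141, 0.0, 1.73]
ft_force: [0.0, -0.2, -1.4]
opening: 0.249
grip_force: 30.0
```

```bash
cat > hk.py <<'E'
from h import *
s=state();e=np.array(s["eef_pos"]);y=s["tcp_rot"][2];print(s["t"],e,s["tcp_rot"],s["ft_force"])
d=np.array([np.cos(y),np.sin(y)]);n_=np.array([-d[1],d[0]])
o=[]
for n in("scene","side","wrist"):
    im,W=cloud(n)
    a=(W[...,:2]-e[:2])@d;b=(W[...,:2]-e[:2])@n_;h=W[...,2];zb=e[2]-49.7
    def rep(nm,m):
        if m.sum()>4: print(n,nm,m.sum(),"along",np.percentile(a[m],[1,50,99]).round(1),"lat",np.percentile(b[m],[1,50,99]).round(1),"z",np.percentile(h[m],[2,50,98]).round(1))
    rep("hook",(a>72)&(a<115)&(abs(b)<28)&(h>zb+44)&(h<zb+58))
    rep("stem",(a>58)&(a<70)&(abs(b)<15)&(h>zb+44)&(h<zb+58))
    rep("rib",(abs(a)<60)&(abs(b)<20)&(h>zb+80)&(h<zb+90))
    rep("rod",(a>75)&(a<140)&(abs(b)<15)&(((h>70)&(h<zb+40))|((h>zb+60)&(h<140))))
    rep("knob",(a>75)&(a<140)&(abs(b)<22)&(h>146)&(h<180))
    v,u=np.where((a>85)&(a<130)&(abs(b)<30)&(h>80)&(h<180))
    if n=="wrist": v,u=np.where((a>72)&(a<130)&(abs(b)<30)&(h>zb+40)&(h<180))
    cy,cx=int(np.median(v)),int(np.median(u));w=40 if n!="wrist" else 80
    cy=np.clip(cy,w,400-w);cx=np.clip(cx,w,640-w)
    o.append(cv2.resize(im[cy-w:cy+w,cx-w:cx+w],(266,266),interpolation=cv2.INTER_CUBIC))
cv2.imwrite(f"pics/hk{s['t']:.0f}.png",np.hstack(o))
E
python3 hk.py; ls pics
```

```text
13.35 [458.31931012  56.9079707  107.89801032] [3.14085455e+00 1.44995815e-04 1.73047422e+00] [ 0.01333208 -0.2183189  -1.44658095]
scene hook 100 along [ 72.9  96.2 114.7] lat [-15.8   4.   19.2] z [104.6 111.3 114.4]
scene stem 14 along [58.2 64.3 69.2] lat [-0.2  3.   4.9] z [107.6 111.8 114.5]
scene rib 167 along [-37.9  12.9  41.7] lat [-18.9   0.5  18.5] z [138.8 142.9 147.5]
scene rod 95 along [107.5 113.8 116.4] lat [-1.5  3.8  6.3] z [ 71.9  96.5 139. ]
scene knob 145 along [104.  117.9 124.8] lat [-7.   6.4 14.5] z [150.6 164.5 172.9]
side hook 87 along [ 73.6  97.9 113.8] lat [-16.3   4.6  18.8] z [105.3 112.2 115.3]
side stem 12 along [58.9 64.5 69. ] lat [-2.6  1.4  4.2] z [110.7 113.4 115.1]
side rib 220 along [-33.   11.5  43.1] lat [-18.5  -0.2  18.7] z [138.9 143.5 147.2]
side rod 85 along [109.8 115.4 119.7] lat [-2.1  2.5  6.4] z [ 71.7  97.2 137.9]
side knob 146 along [104.8 120.6 126.9] lat [-9.9  3.8 14.5] z [151.5 165.5 173.8]
wrist hook 2092 along [ 72.7  91.4 109.5] lat [-17.4   0.6  18.3] z [108.9 113.2 115.1]
wrist stem 308 along [58.2 63.9 69.5] lat [-3.2  0.4  4.1] z [111.5 114.2 115.7]
wrist rib 5134 along [-29.2  14.6  40.5] lat [-16.8   0.3  16.9] z [139.8 144.6 146.3]
wrist rod 141 along [106.2 107.  111. ] lat [-3.8  1.2  5.8] z [70.4 85.6 97.6]
wrist knob 2986 along [ 97.5 103.6 109.5] lat [-11.6   1.   13.9] z [160.7 169.3 174.2]
comb.png
hk13.png
hook_scene.png
hook_side.png
hook_wrist.png
map.png
near.png
scene.png
scene_6.png
scene_7.png
side.png
side_12.png
w1.png
```

In the hook frame the rod is now about 0.3 mm off laterally and about 20.5 mm ahead. I'll slide it in.

Call:
servo_tool(moves=[-0.002,0.013,0,0,0,-0.004,0.026,0,0,0,-0.006,0.039,0,0,0,-0.008,0.052,0,0,0,-0.008,0.052,0,0,0,-0.008,0.052,0,0,0])

```text
t: 14.0
eef_pos: [455.1, 77.2, 107.5]
tcp_rot: [3.142, 0.0, 1.73]
ft_force: [-0.3, -0.6, -0.7]
opening: 0.249
grip_force: 30.0
```

```bash
sed -i 's/(a>75)&(a<140)/(a>75)\&(a<120)/g' hk.py; python3 hk.py; ls pics | grep hk
```

```text
14.0 [455.1480239   77.18644997 107.45019419] [3.14153323e+00 4.21795629e-05 1.72959517e+00] [-0.33874381 -0.60614752 -0.65777324]
scene hook 108 along [ 73.8  93.8 109.7] lat [-17.4   3.4  18.6] z [104.4 110.7 115.3]
scene stem 15 along [58.1 62.5 68.7] lat [-1.1  2.6  4.6] z [107.3 110.9 112.7]
scene rib 178 along [-37.5  13.3  40.7] lat [-18.1   0.9  19.3] z [138.  142.4 146.7]
scene rod 93 along [85.8 93.  96. ] lat [-1.5  3.7  6.7] z [ 71.6 118.9 138.4]
scene knob 144 along [ 83.2  97.1 104.2] lat [-7.5  6.3 14.6] z [151.4 164.5 172.9]
side hook 107 along [ 73.8  95.  113.9] lat [-16.5   3.7  18.6] z [103.1 111.2 114.4]
side stem 12 along [58.4 62.1 67.7] lat [-1.2  2.3  4.7] z [109.6 112.8 114.1]
side rib 220 along [-30.3  12.6  42.6] lat [-18.2   0.4  18.7] z [138.2 143.3 146.2]
side rod 88 along [89.3 94.9 98.4] lat [-2.1  2.7  6.5] z [ 71.5 118.3 138.9]
side knob 147 along [ 83.8  99.6 106.2] lat [-10.3   3.8  14.8] z [151.8 165.6 174. ]
wrist hook 748 along [ 72.   78.3 109.8] lat [-18.1  -1.7  16.5] z [110.8 113.1 115.1]
wrist stem 310 along [58.1 64.  69.9] lat [-3.2  0.5  4.1] z [111.7 113.9 115.4]
wrist rib 5138 along [-28.7  15.1  40.9] lat [-16.5   0.3  16.8] z [139.6 144.3 146. ]
wrist knob 4920 along [ 77.6  89.5 102.5] lat [-11.2   1.3  13.8] z [163.2 171.3 175.1]
hk13.png
hk14.png
```

View pics/hk14.png

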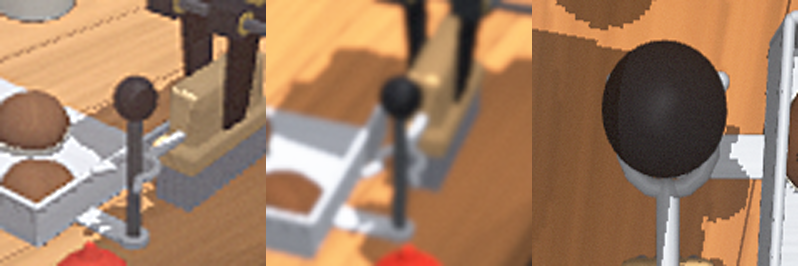

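The hook sits round the rod (third panel: rod knob over the hook at (665,110)), centred within about 1 mm. I'll lower the brush 3 mm and release.

Call:
servo_tool(moves=[0,0,-0.004,0,0,0,0,-0.007,0,0,0,0,-0.007,0,0,0,0,-0.007,0,0.6,0,0,-0.007,0,0.6,0,0,-0.007,0,0.6,0,0,-0.007,0,0.6,0,0,-0.007,0,0.6,0,0,-0.007,0,0.6,0,0,-0.007,0,0.6,0,0,-0.007,0,0.6,0,0,-0.007,0,0.6])

```text
t: 15.15
eef_pos: [455.2, 76.8, 104.7]
tcp_rot: [3.142, 0.0, 1.729]
ft_force: [-0.0, -0.7, -0.5]
opening: 0.598
grip_force: 0.0
```

Call:
servo_tool(moves=[0,0,0.04,0,0.6,0,0,0.1,0,0.6,0,0,0.2,0,0.6,0,0,0.3,0,0.6,0,-0.1,0.35,0,0.6,0,-0.2,0.35,0,0.6,0,-0.3,0.35,0,0.6,0,-0.3,0.35,0,0.6,0,-0.3,0.35,0,0.6,0,-0.3,0.35,0,0.6])

```text
t: 15.98
eef_pos: [455.0, -43.0, 244.5]
tcp_rot: [-3.141, -0.0, 1.728]
ft_force: [-0.3, -0.2, -0.9]
opening: 0.602
grip_force: 0.0
```

Run:
```python
from sh import *
s=state();print(s["t"],s["eef_pos"],s["ft_force"])
u=M[0];v=M[1];R=np.array([438.,166.5])
for n in("scene","side"):
    im,W=cloud(n);cv2.imwrite(f"pics/end_{n}.png",im[130:330,180:480])
    a=(W[...,:2]-R)@v;b=(W[...,:2]-R)@u;h=W[...,2]
    def rep(nm,m):
        q=np.stack([a[m],b[m],h[m]],1);print(n,nm,len(q),np.percentile(q,[2,50,98],axis=0).round(1).tolist())
    rep("ribtop",(a>-150)&(a<-40)&(abs(b)<25)&(h>132)&(h<150))
    rep("hook",(a>-20)&(a<30)&(abs(b)<28)&(h>98)&(h<114))
shells()
```

```text
15.9833 [455.02852127 -43.03407108 244.54222374] [-0.25492639 -0.17664003 -0.86516054]
scene ribtop 210 [[-128.8, -9.0, 132.6], [-85.3, -1.1, 136.4], [-51.1, 13.8, 137.9]]
scene hook 117 [[-17.1, -14.6, 101.1], [2.9, -0.1, 105.4], [19.1, 19.3, 113.1]]
side ribtop 224 [[-127.8, -8.8, 133.2], [-87.2, 0.8, 137.1], [-49.1, 13.0, 139.5]]
side hook 116 [[-16.3, -14.5, 101.0], [4.1, -0.7, 105.8], [20.4, 19.2, 113.0]]
16.0833 [455.1 -42.2 244.5] 1.7300970449197175
scene 123 world [ 731. -279.] local [  72. -455.] r 106 z 93.0
scene 307 world [581. 133.] local [-14. -25.] r 35 z nan
scene 237 world [638. 196.] local [52. 29.] r 29 z nan
scene 176 world [499. 193.] local [-85.  47.] r 30 z nan
side 135 world [ 685. -218.] local [  36. -388.] r 34 z 94.0
side 318 world [577. 146.] local [-16. -12.] r 25 z 87.0
side 220 world [634. 205.] local [50. 38.] r 25 z 86.0
side 185 world [505. 198.] local [-79.  50.] r 26 z 85.0
```

View pics/end_scene.png

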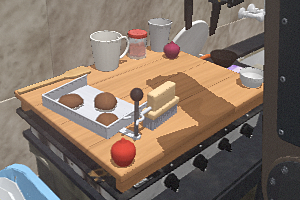

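The final picture shows the brush upright with its hook on the rod, the three shells in the pan and the bystanders in place. Handing in.

```bash
python3 -c "
from cell import *
print(job_done())"
```

```text
the job is handed in; nothing more can be done
None
```

I handed the job in at about 16 s: all three shell pieces are in the dustpan and the brush stands on its bristles with its hook round the rod, released, but the hand-in returned no verdict.

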